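Torque the centrifuge rotor nut until the wrench breaks over

TASK

The rotor is back in the little bench centrifuge: take the torque wrench from the blue folder, set it fully down on the brass square nut and tighten the nut (clockwise seen from above) by the wrench's handle until the handle clearly clicks over at its hinge, but stop well before it bends to its stop, which would overtighten the nut. Then lift the wrench off and lay it back flat on the blue folder, straight again, without dropping it or pushing the cartons about.

Things in the scene. Friction and masses are not known exactly. Their poses are not given: they have to be found in the camera images.
- wrench: Steel head of a break-over torque wrench lying level; whole wrench 0.23 kg, 195 mm long. Origin: centre of the head's flat underside, on the axis of its square socket (30.5 mm across, 17 mm deep, open downward, sides along x and y). x points away from the handle, which runs along -x when straight; z up. Head 46 x 46 mm, 28 mm tall; the handle's hinge is 34 mm behind the origin.
- wrench_grip (a point): Middle of the black rubber grip with red rings, 105 mm from the wrench's origin along -x and 17 mm above the underside; axes turn with the handle. The grip is a straight bar 20 mm wide, 20 mm tall (7 to 27 mm above the underside), 70 to 158 mm from the origin; behind it an end cap 26 mm wide, its underside level with the head's. The wrench balances 40 to 70 mm from the origin.
- wrench_break (a joint): Hinge of the wrench, rad: 0 straight, grows as the handle is pushed clockwise (from above) against the head; stop at 0.35. A preloaded spring holds it straight up to 0.60 N m about the hinge (8.5 N pushed across the handle at wrench_grip), then it yields with little rise (0.78 N m, 11 N, at 0.30) and springs back when eased. Clicked over: 0.08 or more; past 0.30 is overtightened; aim for 0.15.
- rotor_nut: Brass square nut on the rotor's axis, 28 mm across flats, 16 mm tall, the top 6 mm tapering to 22 mm, on a steel flange 48 mm across. Origin: middle of the flange's top (90 mm above the desk), where the wrench's underside rests when fully down; z up, x and y square to the flats. The wrench fits at any quarter turn, with 5 degrees of play; choose the one with the handle pointing towards the robot.
- nut_top (a point): Middle of the nut's top, 16 mm above its origin. Clockwise (from above) the nut turns against friction of about 0.3 N m (3 N pushed at wrench_grip) for 0.4 to 0.75 rad, then comes up tight; where that is cannot be seen and must be felt. It stays where it is left. If the grip is held tight and the hand turned along, the hand bears part as a moment: the force stays under 3 N while the nut turns, reaches 8 N as the hinge begins to give and about 14 N at 0.15 rad of hinge.
- centrifuge: White round tube centrifuge without its cover, fixed, 140 mm across, 50 mm tall, with a dark rotor (114 mm across, top 64 mm above the desk) that does not turn. Origin: centre of its underside. The nut is on its axis.
- folder: Closed blue folder, fixed, 216 x 280 mm (its x and y), top 8 mm above the desk. Origin: centre of its underside. The wrench starts on it and must end on it.
- lancet_box: White and red carton 60 x 90 x 45 mm, loose; bystander. Origin: centre of its underside.
- swab_box: White and blue-green carton 68 x 105 x 60 mm, loose; bystander. Origin: centre of its underside.

How it is judged:
On the way, in this order (a step that is already met when the one before it is completed fails the run):
1. the wrench sits fully down on the nut (z of wrench in the frame of rotor_nut below 0.004 m and horizontal distance between wrench and rotor_nut below 0.004 m), for 0.2 s.
2. with the wrench down on the nut, its handle clicks over (hinge past 0.08 rad) (value of joint wrench_break above 0.08 rad and z of wrench in the frame of rotor_nut below 0.006 m and horizontal distance between wrench and rotor_nut below 0.006 m), for 0.1 s.
At the end, for the whole second after the job is handed in: The wrench lies at rest on the blue folder, socket down and level within 0.08 rad, its head's origin and its wrench_grip point both within the folder's outline, the underside within 4 mm of the folder's top, the handle straight (hinge under 0.04 rad), released (x of wrench in the frame of folder between -0.105 and 0.105 m and y of wrench in the frame of folder between -0.137 and 0.137 m and x of wrench_grip in the frame of folder between -0.105 and 0.105 m and y of wrench_grip in the frame of folder between -0.137 and 0.137 m and z of wrench in the frame of folder between 0.005 and 0.012 m and angle between wrench's own z axis and vertical below 0.08 rad and linear speed of wrench below 0.02 m/s and value of joint wrench_break below 0.04 rad); the robot touches nothing.
It fails at once if overtightened: the wrench's hinge bent past 0.30 rad (value of joint wrench_break above 0.3 rad).
It fails at once if the wrench let go in the air, away from the nut, more than 30 mm above the folder (contact force between each of the fingers, anything else and wrench below 0.05 N and z of wrench in the frame of folder above 0.038 m and horizontal distance between wrench and rotor_nut above 0.03 m).
It fails at once if fingers or arm push on the centrifuge or its nut with more than 20 N (contact force between any of the fingers, the arm and centrifuge above 20 N).
It fails at once if the lancet carton or the swab carton is shoved more than 30 mm (distance of any of lancet_box, swab_box from where it was at the start of the episode above 0.03 m).
It also fails if it takes over 61 s, if anything falls off the work surface, if the arm or the gripper's body presses on something with over 40 N, if the wrist force passes 120 N, or if a joint passes its speed limit or range.

ROBOT

A 6-joint arm with a two-finger parallel gripper is mounted at the origin on the work surface; the furniture and walls round the work are solid. World frame = base frame: x ahead of the robot, y to its left, z up, the work surface at z = 0. Lengths are in m, angles in rad, forces in N, time in s.
With the tool pointing down it reaches from about 0.4 to 0.925 m from the base axis. Payload 3.4 kg.
Tool frame: the origin (TCP) lies at the centre of the arm's flange, where the gripper is bolted on; the fingertips stand 173 mm ahead of it and the grasp point (between the pads) lies 155 mm ahead of it (env.pinch_z is the distance from the TCP to the grasp point, in m); z points along the fingers, y is the direction in which the jaws open and shut (so a half turn about z gives the same grasp; the last joint's range is limited). The gripper opens to 85 mm and grips with 20 to 120 N. Pads are 22 mm wide; open, the fingers measure 114 mm over their backs; the gripper's body (76 mm by 85 mm) begins 54 mm behind the grasp point. The pads swing forward as they close: fully open they stand 13 mm farther back than shut.
Start: joints at [-1.395, 0.307, 1.506, -0, 1.328, -0.073], TCP at [0.142, -0.557, 0.405] pointing down, gripper open.
Joint ranges: [-3.12, 3.12], [-1.05, 2.28], [0.14, 2.33], [-1.42, 4.57], [0.1, 2.73], [-2.68, 2.68]. Speed limits (rad/s): [2.57, 2.57, 3.14, 3.14, 3.14, 3.14].

INTERFACE

Orientations are given as a rotation vector (axis times angle).
In Python, from cell import env, vision, workorder, nets gives the robot as it stands.
- The arm moves only by the shell command python3 -m handwheel 'ROWS' [FORCE]. ROWS is JSON, a list that holds one entry, the list of rows, each a list of 7 numbers: the shift along the tool's x, y, z as a fraction of full scale, then the turn, a rotation vector about the tool's x, y, z as a fraction of full scale, then the closure in counts, from 0 (fully open) to 255 (shut). In form: [[[tx, ty, tz, wx, wy, wz, jaw], ...]]. A call has 1 to 10 rows; each row shifts and turns the commanded pose from where the row before left it, along the tool's axes as they then stand; what a row does not reach is not made up. Full scale, the value 1, is 0.025 m for a shift and 0.08 rad for a turn. A row lasts 1/10 s, in which the tool goes at most 50 mm and 8.59 degrees, less where a joint would pass 70% of its speed; a pose out of reach is approached as far as the arm can. A call with a number of a shift or a turn outside -1 to 1 is refused whole. A call with a gripper value outside its range is refused whole. The fingers move at their own pace and stop on an object; FORCE is the grip in N (left out, the last holds). Time passes only in rows, so rows that do not move let the fingers close. It gives the time, the measured TCP pose, the force and the opening at its end, in the units of the state.
- env.observe(): the state, without advancing time (a new reading comes with each control period).
- vision.snapshot(name): name is "scene" or "side" or "wrist"; returns a dict with "color" (400x640x3 uint8, red, green, blue), "depth" (400x640 float32, m along the optical axis (not along the pixel's ray), 0 where there is no reading), "vertical_fov" (degrees; the focal length in pixels is half the picture's height over the tangent of half this angle, whatever the lens; pixels are square), "cx", "cy" (the principal point, pixels), "pose" (4x4, takes a point from camera to world coordinates). Camera axes: x right, y up, looking along -z (the intrinsics and any distortion apply to the point x, -y, -z); pixel columns grow to the right and rows downward; lengths in m; the calibration is good to about 2 mm. A picture is of the moment at which its call begins.
- workorder.finish_job(): hands the job in, once; it reports no verdict.
Trained networks look in a picture, given as the dict that the camera call returned (one of the last four; its "shot" number tells which), for a name from the list of things; names that differ only in an ending like _2 or _b are one class to them, and where a whole thing is asked for, a point or a joint stands for the part that bears it (a point fixed in the world has none). Each returns a list of dicts, best first, with "p" (0 to 1); they miss things now and then, are a little off and sometimes report something else, mostly with a low value. They report only what shows in the picture. A call takes as long as a camera call.
- nets.spot_in(name, picture): "centre" ([x, y, z] in m, in world coordinates, good to about 4 mm: the middle of the surface that is visible of it).
- nets.silhouettes(name, picture): "region" (400x640 bool, what is visible of it).
The state is a dict: "clock": time; "joint_positions": joint angles; "dq": joint speeds; "joint_torque": joint torques, N m; "position": TCP position; "eef_rot": TCP orientation; "contact_force": force on the tool from outside, world axes, zero at the start; "torque": the same for the moment, N m; "gripper_width": opening from 0.0 (shut) to 1.0 (fully open).
Only numpy, scipy, OpenCV 4.12 (cv2) and the standard library are available. Lean on these libraries where they do the work, as an engineer would, in place of code of your own. Each camera call takes 0.05 s, during which the arm holds its last target. There are 200 camera calls.

## Working session

There is one attempt and no reset: what is moved stays moved. The work goes in short steps, Python scripts to look and compute and a shell command to move; the robot and the scene stay as the last step left them, time stands still between calls to the robot, and variables do not carry over. Pictures are saved under pics/ and viewed, about 8 in all and at most 12, crops included, and the job is handed in when it is done.

```bash
ls; mkdir -p pics
cat > h.py <<'E'
import numpy as np, cv2
from scipy.spatial.transform import Rotation as R
from cell import env, vision, workorder, nets
def save(s,n): cv2.imwrite(f'pics/{n}.png', s['color'][:,:,::-1])
def cloud(s):
    h,w=s['depth'].shape; f=h/2/np.tan(np.radians(s['vertical_fov'])/2)
    v,u=np.mgrid[:h,:w]; d=s['depth']
    P=np.stack([(u-s['cx'])/f*d,-(v-s['cy'])/f*d,-d],-1)
    return P@s['pose'][:3,:3].T+s['pose'][:3,3]
def st():
    o=env.observe(); print('t',round(o['clock'],2),'pos',np.round(o['position'],4),'rot',np.round(o['eef_rot'],3),'F',np.round(o['contact_force'],1),'T',np.round(o['torque'],2),'w',round(o['gripper_width'],3)); return o
E
python3 - <<'E'
from h import *
st(); print(env.pinch_z)
for c in ['scene','side','wrist']:
    s=vision.snapshot(c); save(s,c+'0'); P=cloud(s); print(c,[k for k in s], np.round(s['pose'],3).tolist(), s['vertical_fov'],s['cx'],s['cy'])
    for n in ['wrench','wrench_grip','rotor_nut','centrifuge','folder','lancet_box','swab_box']:
        r=nets.spot_in(n,s); print(n,[(np.round(x['centre'],3).tolist(),round(x['p'],2)) for x in r[:2]])
a=np.vstack([cv2.imread('pics/scene0.png'),cv2.imread('pics/side0.png')])
cv2.imwrite('pics/both0.png',cv2.resize(a,(480,600)))
E
```

```text
pics
t 0.0 pos [ 0.1415 -0.557   0.4038] rot [-3.115 -0.39   0.   ] F [-0.6 -0.5  0.2] T [-0.   -0.02  0.02] w 0.998
0.1547
scene ['color', 'depth', 'vertical_fov', 'cx', 'cy', 'pose', 'shot'] [[-0.702, 0.324, -0.635, -0.277], [-0.712, -0.348, 0.61, 0.662], [-0.023, 0.88, 0.475, 0.67], [0.0, 0.0, 0.0, 1.0]] 48.835614246948296 316.8403113023143 199.74284324787143
wrench [([0.473, -0.194, 0.034], 0.68)]
wrench_grip [([0.405, -0.196, 0.027], 0.63)]
rotor_nut [([0.519, 0.085, 0.093], 0.7), ([0.502, 0.097, 0.052], 0.17)]
centrifuge [([0.5, 0.097, 0.054], 0.78)]
folder [([0.553, -0.392, 0.051], 0.17)]
lancet_box [([0.573, 0.257, 0.047], 0.9)]
swab_box [([0.55, -0.393, 0.047], 0.78)]
side ['color', 'depth', 'vertical_fov', 'cx', 'cy', 'pose', 'shot'] [[-0.819, 0.22, -0.529, -0.109], [-0.573, -0.304, 0.761, 0.748], [0.007, 0.927, 0.375, 0.52], [0.0, 0.0, 0.0, 1.0]] 57.02833079391061 319.20245530739174 201.79802915525084
wrench [([0.417, -0.193, 0.027], 0.89)]
wrench_grip [([0.369, -0.189, 0.026], 0.53)]
rotor_nut [([0.521, 0.084, 0.095], 0.47)]
centrifuge [([0.507, 0.101, 0.049], 0.89)]
folder [([0.402, -0.161, 0.007], 0.82)]
lancet_box [([0.576, 0.262, 0.043], 0.92)]
swab_box [([0.524, -0.387, 0.043], 0.56)]
wrist ['color', 'depth', 'vertical_fov', 'cx', 'cy', 'pose', 'shot'] [[0.246, 0.93, 0.272, 0.211], [-0.969, 0.236, 0.069, -0.539], [-0.0, -0.28, 0.96, 0.375], [0.0, 0.0, 0.0, 1.0]] 62.86871042329361 322.83402491336386 197.65221367634916
wrench []
wrench_grip []
rotor_nut []
centrifuge []
folder []
lancet_box []
swab_box []
```

View pics/both0.png

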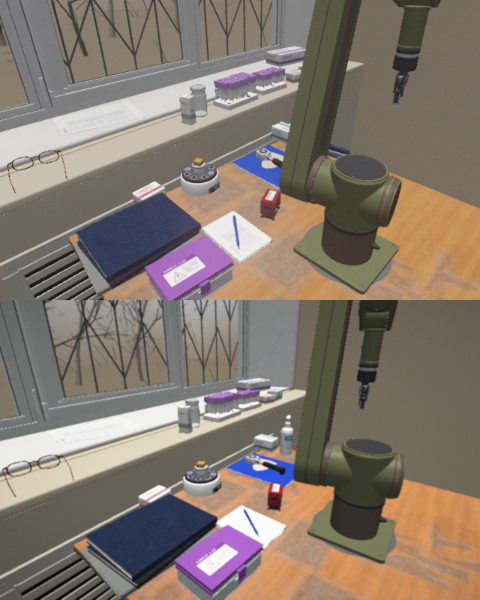

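Run:
```python
from h import *
B=np.full((26,26),0.)
for c in ['scene','side']:
    s=vision.snapshot(c); P=cloud(s)[s['depth']>0]
    m=(P[:,0]>.1)&(P[:,0]<.88)&(P[:,1]>-.62)&(P[:,1]<.4)&(P[:,2]<.4)
    i=((P[m,0]-.1)/.03).astype(int); j=((P[m,1]+.62)/.04).astype(int)
    np.maximum.at(B,(i,j),P[m,2])
    if c=='side': cv2.imwrite('pics/crop1.png',cv2.resize(s['color'][150:300,200:440,::-1],None,fx=3.3,fy=3.3))
print('y:',' '.join(f'{int((-.62+.04*j)*100):3d}' for j in range(26)))
for i in range(26): print(f'{.1+.03*i:.2f}',' '.join(f'{int(B[i,j]*1000):3d}' for j in range(26)))
```

```text
y: -62 -57 -54 -50 -46 -42 -38 -34 -30 -26 -21 -18 -14  -9  -5  -2   2   6   9  14  18  21  26  30  34  38
0.10 334 399 399 349   0   0   0   0   0   0   2   2 399 399 399 399 399 300   3   3   3   3   3   3   3   3
0.13 337 349 399 348   0   0   0   0   0   0   3   3   3   3   3   2 399 314   2   3   3   3  68  69  69  68
0.16 346 397 399   0   0   0   0   0   0   0   2   2   3   3   2   3 399 313  15  17  16  15  68  69  70  70
0.19   0   0   0   0   0   0   0   0   0   0   1   2   2   3   2   2  66   3  17  17  24  15  69  70  70  70
0.22   0   0   0   0  42   0   0   0   0   0   1   2   3   2  45  69  69  64  16  24  24  15  69  69  70  70
0.25   0   0   0   0  46   9   0   0   0   0  11  11  13  11   3  68  68  64  16  24  18  14  69  69  69  68
0.28   0   0   0   0  47  32   0   0   0  10  12  12  12   5   1   3   2   2  25  24  17  13  17   0   0   0
0.31   0   0   0   0  48  46   0   9  11  11  37  36  11  11   3   3   3   2  15  16  16  54  55  55  54  55
0.34   0   0   0   0   0   2   2  11  10  10  37  10  11  11   3   3   3   3   3   2   3  53  54  55  57  55
0.37   0   0
[... 1140 characters left out ...]
74 274 167 166 167 167 167 167 167 167 167 167
0.70 259 260 259 260 261 275 276 276 276 277 276 168 284 284 274 274 167 167 167 167 166 167 167 167 167 166
0.73 260 260 261 260 259 275 276 276 276 276 276 167 283 283 166 167 166 167 167 167 167 168 167 167 167 167
0.76   0 257 259 259 258   0 275 275 273 275 272 166   0 280 167 167 167 167 167 166 167 168 167 167 167 167
0.79   0   0   0   0   0   0   0 176 187 188 188   0   0 189 189 188 188 188 189 189 188 188 189 188 188 188
0.82   0   0   0   0   0   0   0   0 189 189 188   0 187 189 189 189 189 191 191 191 191 190 191 189 189 189
0.85   0   0   0   0   0   0   0 188 188 189   0   0 188 189 189 189 189 193 192 191 190 192 192 195 196 197
```

View pics/crop1.png

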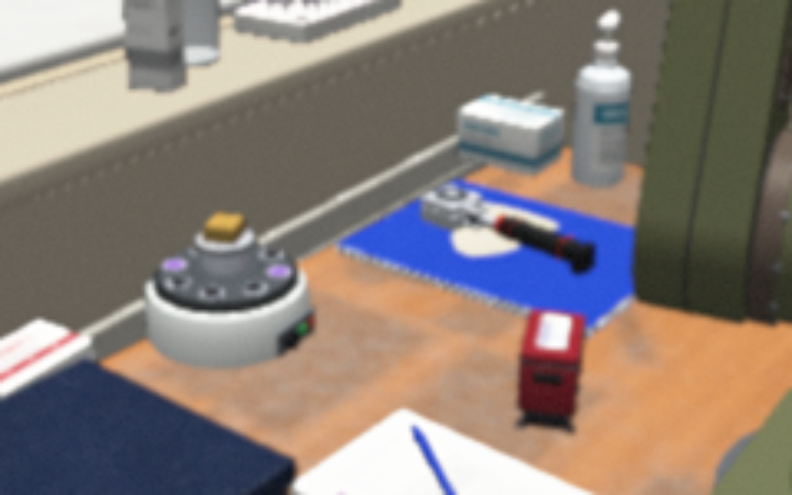

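```bash
python3 -m handwheel '[[[0.914,-0.82,0,0,0,0,0],[0.914,-0.82,0,0,0,0,0],[0.914,-0.82,0,0,0,0,0],[0.914,-0.82,0,0,0,0,0],[0.914,-0.82,0,0,0,0,0],[0.914,-0.82,0,0,0,0,0],[0.914,-0.82,0,0,0,0,0],[0.914,-0.82,0,0,0,0,0],[0.914,-0.82,0,0,0,0,0],[0.914,-0.82,0,0,0,0,0]]]'
python3 -m handwheel '[[[0.914,-0.82,0,0,0,0,0],[0.914,-0.82,0,0,0,0,0],[0.914,-0.82,0,0,0,0,0],[0.914,-0.82,0,0,0,0,0],[0,0,0,0,0,-1,0],[0,0,0,0,0,-1,0],[0,0,0,0,0,-1,0],[0,0,0,0,0,-1,0],[0,0,0,0,0,-1,0],[0,0,0,0,0,-1,0]]]'
python3 -m handwheel '[[[0,0,0,0,0,-1,0],[0,0,0,0,0,-1,0],[0,0,0,0,0,-1,0],[0,0,0,0,0,-1,0],[0,0,0,0,0,-1,0],[0,0,0,0,0,-1,0],[0,0,0,0,0,-1,0],[0,0,0,0,0,-1,0],[0,0,0,0,0,-1,0],[0,0,0,0,0,-1,0]]]'
python3 -m handwheel '[[[0,0,0,0,0,-1,0],[0,0,0,0,0,-1,0],[0,0,0,0,0,-1,0],[0,0,0,0,0,-1,0],[0,0,0,0,0,-1,0],[0,0,0,0,0,-1,0],[0,0,0,0,0,-1,0],[0,0,0,0,0,-1,0],[0,0,0,0,0,-1,0],[0,0,0,0,0,-1,0]]]'
python3 -m handwheel '[[[0,0,0,0,0,-1,0],[0,0,0,0,0,-1,0],[0,0,0,0,0,-1,0],[0,0,0,0,0,-1,0],[0,0,0,0,0,-1,0],[0,0,0,0,0,-1,0],[0,0,0,0,0,-1,0],[0,0,0,0,0,-1,0],[0,0,0,0,0,-1,0],[0,0,0,0,0,-1,0]]]'
cat >> h.py <<'E'
def axis(P,c): # 2D principal axis of points
    m=P[:,:2].mean(0); u,s,vt=np.linalg.svd(P[:,:2]-m,full_matrices=False); return m,vt[0]
def wrenchpose(s):
    P=cloud(s); out={}
    for n in ['wrench','wrench_grip']:
        r=nets.silhouettes(n,s)
        for q in r[:1]:
            k=q['region']&(s['depth']>0); X=P[k]; m,a=axis(X,0); rect=cv2.minAreaRect(X[:,:2].astype(np.float32)*1000)
            print(n,'p',round(q['p'],2),k.sum(),'mean',np.round(X.mean(0),4),'ax',np.round(np.degrees(np.arctan2(a[1],a[0])),2),'z90',np.round(np.percentile(X[:,2],[50,95]),4),'rect',np.round(rect[0],1),np.round(rect[1],1),round(rect[2],1))
            out[n]=X
        r=nets.spot_in(n,s); print(' spot',[(np.round(x['centre'],4),round(x['p'],2)) for x in r[:1]])
    return out
E
python3 - <<'E'
from h import *
st(); print(np.round(env.observe()['joint_positions'],3))
s=vision.snapshot('wrist'); save(s,'w1'); wrenchpose(s); print(np.round(s['pose'],3).tolist())
E
```

```text
clock: 2.3
position: [0.3131, -0.3013, 0.4049]
eef_rot: [3.117, 0.389, 0.001]
contact_force: [-0.1, 0.5, 0.8]
gripper_width: 1.001
clock: 3.3
position: [0.3809, -0.2003, 0.4048]
eef_rot: [2.933, 1.125, 0.0]
contact_force: [0.4, -0.8, 0.1]
gripper_width: 1.001
clock: 4.3
position: [0.3809, -0.2004, 0.4048]
eef_rot: [2.264, 2.178, 0.0]
contact_force: [-0.0, -0.1, -0.3]
gripper_width: 1.002
clock: 5.3
position: [0.3809, -0.2003, 0.4048]
eef_rot: [1.237, 2.887, -0.0]
contact_force: [0.4, -0.2, 0.2]
gripper_width: 1.001
clock: 6.3
position: [0.3809, -0.2003, 0.4048]
eef_rot: [0.015, 3.141, -0.0]
contact_force: [-0.2, 0.3, -0.1]
gripper_width: 0.998
t 6.3 pos [ 0.3809 -0.2003  0.4048] rot [ 0.015  3.141 -0.   ] F [-0.2  0.3 -0.1] T [-0.08 -0.01  0.02] w 0.998
[-0.582  0.102  1.783 -0.     1.256 -2.144]
wrench p 0.65 4109 mean [ 0.4254 -0.2051  0.0343] ax -9.55 z90 [0.0355 0.038 ] rect [ 417.4 -200.4] [ 50.3 194.7] 79.1
 spot [(array([ 0.4353, -0.2035,  0.0352]), 0.81)]
wrench_grip p 0.62 2175 mean [ 0.3764 -0.1968  0.0341] ax -9.59 z90 [0.0351 0.0368] rect [ 386.2 -196.9] [ 25.8 132.4] 81.8
 spot [(array([ 0.3746, -0.1973,  0.0354]), 0.91)]
[[0.01, -0.96, -0.28, 0.31], [1.0, 0.009, 0.003, -0.198], [-0.0, -0.28, 0.96, 0.375], [0.0, 0.0, 0.0, 1.0]]
```

View pics/w1.png

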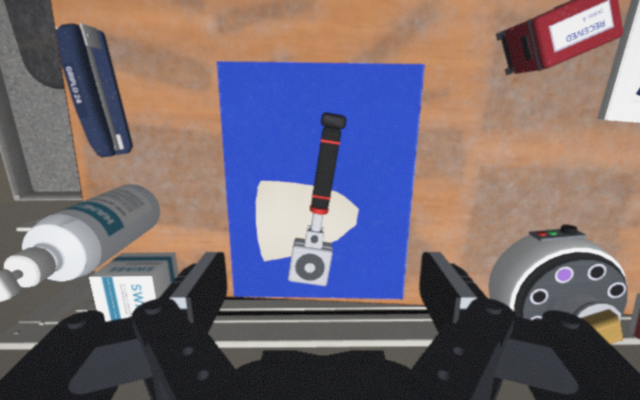

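```bash
python3 -m handwheel '[[[-0.23,-0.01,0.9,0,0,0.33,0],[-0.23,0,0.9,0,0,0.33,0],[-0.23,0,0.9,0,0,0.33,0],[-0.23,0,0.9,0,0,0.33,0],[0,0,0.9,0,0,0.33,0],[0,0,0.9,0,0,0.31,0],[0,0,0,0,0,0,0]]]'
cat >> h.py <<'E'
def lines(X,psi0):
    """refine: rotate into wrench frame about psi0, print extents and lateral profile"""
    c,sn=np.cos(psi0),np.sin(psi0); a=X[:,0]*c+X[:,1]*sn; b=-X[:,0]*sn+X[:,1]*c
    lo,hi=np.percentile(a,[.3,99.7]); print('along',np.round([lo,hi],4))
    for t in np.arange(lo,hi,.015):
        k=(a>=t)&(a<t+.015)
        if k.sum()>10: print(' s-lo %.3f'%(t-lo+.0075),'mid %.4f wid %.4f z %.4f'%(np.percentile(b[k],[1,99]).mean(),np.ptp(np.percentile(b[k],[1,99])),np.median(X[k,2])))
E
python3 - <<'E'
from h import *
st()
s=vision.snapshot('wrist'); save(s,'w2'); o=wrenchpose(s)
if 'wrench' in o: lines(o['wrench'],np.radians(-9.5))
E
```

```text
clock: 7.25
position: [0.4028, -0.2012, 0.2674]
eef_rot: [-0.267, -3.125, -0.004]
contact_force: [-0.2, -0.5, -0.1]
gripper_width: 1.003
t 7.25 pos [ 0.4028 -0.2012  0.2674] rot [-0.267 -3.125 -0.004] F [-0.2 -0.5 -0.1] T [-0.03 -0.03  0.05] w 1.003
wrench p 0.8 10252 mean [ 0.4184 -0.2036  0.0342] ax -9.6 z90 [0.0354 0.0378] rect [ 419.5 -205.9] [ 53.1 201.2] 81.5
 spot [(array([ 0.4191, -0.2003,  0.0353]), 0.71)]
wrench_grip p 0.82 5768 mean [ 0.375  -0.1961  0.0344] ax -9.55 z90 [0.0352 0.0367] rect [ 386.8 -198.1] [ 25.2 133.4] 80.4
 spot [(array([ 0.3712, -0.1979,  0.0354]), 0.62)]
along [0.3481 0.5351]
 s-lo 0.007 mid -0.1315 wid 0.0252 z 0.0358
 s-lo 0.023 mid -0.1328 wid 0.0209 z 0.0352
 s-lo 0.038 mid -0.1314 wid 0.0194 z 0.0352
 s-lo 0.053 mid -0.1318 wid 0.0193 z 0.0353
 s-lo 0.068 mid -0.1317 wid 0.0191 z 0.0352
 s-lo 0.083 mid -0.1317 wid 0.0193 z 0.0353
 s-lo 0.098 mid -0.1322 wid 0.0224 z 0.0349
 s-lo 0.113 mid -0.1311 wid 0.0185 z 0.0285
 s-lo 0.128 mid -0.1318 wid 0.0196 z 0.0294
 s-lo 0.143 mid -0.1319 wid 0.0432 z 0.0331
 s-lo 0.158 mid -0.1318 wid 0.0447 z 0.0366
 s-lo 0.173 mid -0.1319 wid 0.0454 z 0.0373
 s-lo 0.188 mid -0.1338 wid 0.0495 z 0.0370
```

View pics/w2.png

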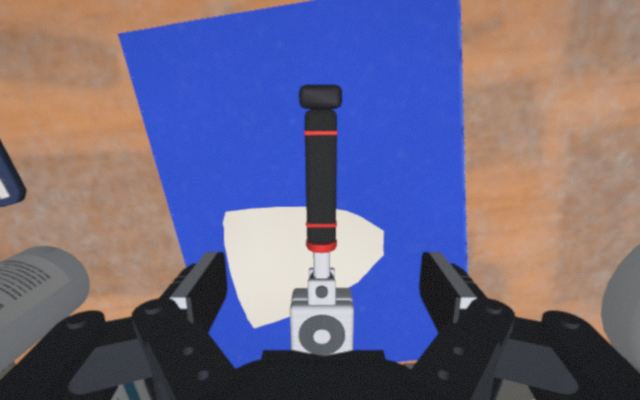

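```bash
python3 -m handwheel '[[[0,0,0.9,0,0,0,0],[0,0,0.9,0,0,0,0],[0,0,0.9,0,0,0,0],[0,0,0.55,0,0,0,0],[0,0,0,0,0,0,0],[0,0,0,0,0,0,255],[0,0,0,0,0,0,255],[0,0,0,0,0,0,255],[0,0,0,0,0,0,255],[0,0,0,0,0,0,255]]]' 80
python3 -m handwheel '[[[0,0,0,0,0,0,255],[0,0,0,0,0,0,255]]]' 80; python3 -c "
from h import *;st()"
```

```text
clock: 8.5
position: [0.4041, -0.202, 0.1893]
eef_rot: [0.266, 3.129, -0.001]
contact_force: [-0.7, 0.7, 5.3]
gripper_width: 0.211
clock: 8.7
position: [0.4041, -0.202, 0.1893]
eef_rot: [0.266, 3.129, -0.001]
contact_force: [-1.3, 0.8, 7.5]
gripper_width: 0.216
t 8.7 pos [ 0.4041 -0.202   0.1893] rot [ 2.660e-01  3.129e+00 -1.000e-03] F [-1.3  0.8  7.5] T [0.07 0.18 0.07] w 0.216
```

```bash
python3 -m handwheel '[[[0,0,-0.3,0,0,0,255],[0,0,-0.7,0,0,0,255],[0,0,-0.9,0,0,0,255],[0,0,-0.9,0,0,0,255],[0,0,-0.9,0,0,0,255],[0,0,-0.9,0,0,0,255],[0,0,-0.6,0,0,0,255],[0.02,0.5,0,0,0,0,255],[0.02,0.9,0,0,0,0,255],[0.02,0.9,0,0,0,0,255]]]'
python3 -m handwheel '[[[0.02,0.9,0,0,0,0,255],[0.02,0.9,0,0,0,0,255],[0.02,0.9,0,0,0,0,255],[0.02,0.9,0,0,0,0,255],[0.02,0.9,0,0,0,0,255],[0.02,0.9,0,0,0,0,255],[0.02,0.4,0,0,0,0,255],[0,0,0,0,0,0,255]]]'
python3 - <<'E'
from h import *
st()
s=vision.snapshot('wrist'); save(s,'w3'); o=wrenchpose(s)
if 'wrench' in o: lines(o['wrench'],np.radians(-9.5))
P=cloud(s)
for q in nets.silhouettes('rotor_nut',s)[:1]:
    k=q['region']&(s['depth']>0); X=P[k]; print('nut',q['p'],k.sum(),X.mean(0)); k2=X[:,2]>.103; Y=X[k2]; print(k2.sum(),Y.mean(0),cv2.minAreaRect((Y[:,:2]*1000).astype(np.float32)))
for q in nets.silhouettes('centrifuge',s)[:1]:
    k=q['region']&(s['depth']>0); X=P[k]; print(X.mean(0))
E
```

```text
clock: 9.7
position: [0.4114, -0.1435, 0.3177]
eef_rot: [-0.268, -3.128, -0.002]
contact_force: [-0.7, 1.4, -2.4]
gripper_width: 0.214
clock: 10.5
position: [0.4325, 0.0, 0.3177]
eef_rot: [-0.262, -3.129, -0.0]
contact_force: [0.1, -1.1, -1.8]
gripper_width: 0.208
t 10.5 pos [0.4325 0.     0.3177] rot [-0.262 -3.129 -0.   ] F [ 0.1 -1.1 -1.8] T [-0.    0.04 -0.02] w 0.208
wrench p 0.71 14093 mean [0.3996 0.0066 0.162 ] ax -9.77 z90 [0.1637 0.1653] rect [497.2  -6.9] [ 58.5 334.9] 81.8
 spot [(array([0.3929, 0.0059, 0.1662]), 0.75)]
wrench_grip p 0.64 13833 mean [0.3986 0.0069 0.1625] ax -9.16 z90 [0.1638 0.1654] rect [494.8   3. ] [ 40.1 330.8] 87.4
 spot [(array([0.3957, 0.0064, 0.1638]), 0.89)]
along [0.3421 0.4769]
 s-lo 0.007 mid 0.0725 wid 0.0249 z 0.1646
 s-lo 0.023 mid 0.0724 wid 0.0197 z 0.1639
 s-lo 0.038 mid 0.0725 wid 0.0195 z 0.1638
 s-lo 0.053 mid 0.0725 wid 0.0197 z 0.1638
 s-lo 0.068 mid 0.0725 wid 0.0198 z 0.1637
 s-lo 0.083 mid 0.0724 wid 0.0177 z 0.1637
 s-lo 0.098 mid 0.0725 wid 0.0187 z 0.1633
 s-lo 0.113 mid 0.0723 wid 0.0182 z 0.1568
 s-lo 0.128 mid 0.0724 wid 0.0192 z 0.1557
nut 0.74 287 [0.52544333 0.07836906 0.10249369]
220 [0.5300405  0.07435189 0.10649316] ((530.261962890625, 74.69743347167969), (21.572391510009766, 6.365049362182617), 40.26728057861328)
[0.48910197 0.08441318 0.05450352]
```

View pics/w3.png

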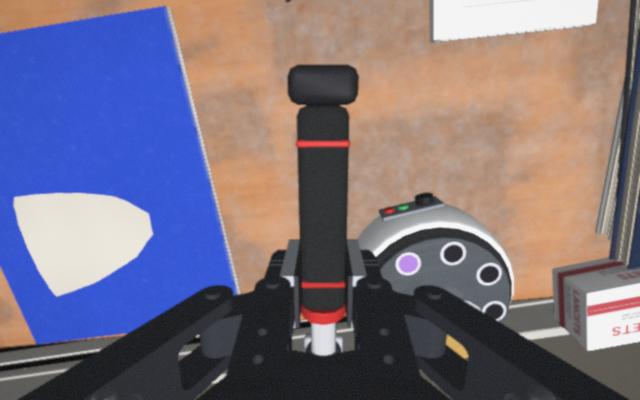

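```bash
cat >> h.py <<'E'
def nut(s):
    P=cloud(s)
    for q in nets.silhouettes('rotor_nut',s)[:1]:
        k=q['region']&(s['depth']>0); X=P[k]; Y=X[(X[:,2]>.1035)&(X[:,2]<.11)]
        print('nut p',round(q['p'],2),k.sum(),np.round(X.mean(0),4),'top',len(Y),np.round(Y.mean(0),4),'mid',np.round((Y.max(0)+Y.min(0))/2,4))
        r=cv2.minAreaRect((Y[:,:2]*1000).astype(np.float32)); print('rect',np.round(r[0],1),np.round(r[1],1),round(r[2],1))
E
python3 - <<'E'
from h import *
for c in ['scene','side']:
    s=vision.snapshot(c); nut(s)
    P=cloud(s); 
    q=nets.silhouettes('rotor_nut',s)[0]['region']; r,cc=np.where(q); print(r.mean(),cc.mean(),np.ptp(r),np.ptp(cc))
    r0,c0=int(r.mean()),int(cc.mean()); cv2.imwrite(f'pics/n_{c}.png',cv2.resize(s['color'][r0-30:r0+30,c0-40:c0+40,::-1],None,fx=5,fy=5,interpolation=cv2.INTER_CUBIC))
cv2.imwrite('pics/nn.png',np.hstack([cv2.imread('pics/n_scene.png'),cv2.imread('pics/n_side.png')]))
E
```

```text
nut p 0.6 195 [0.5234 0.0825 0.0952] top 50 [0.5267 0.0805 0.1053] mid [0.5285 0.0807 0.1065]
rect [527.1  78.9] [24.1 27.5] 25.4
217.3265306122449 264.10714285714283 13 18h.py:35: RuntimeWarning: Mean of empty slice.
  print('nut p',round(q['p'],2),k.sum(),np.round(X.mean(0),4),'top',len(Y),np.round(Y.mean(0),4),'mid',np.round((Y.max(0)+Y.min(0))/2,4))
  ret = um.true_divide(
Traceback (most recent call last):
  File "h.py", line 35, in nut
    print('nut p',round(q['p'],2),k.sum(),np.round(X.mean(0),4),'top',len(Y),np.round(Y.mean(0),4),'mid',np.round((Y.max(0)+Y.min(0))/2,4))
                                                                                                                   ~~~~~^^^
ValueError: zero-size array to reduction operation maximum which has no identity
```

```bash
python3 -m handwheel '[[[0,-0.9,-0.5,0,0,0,255],[0,-0.9,-0.5,0,0,0,255],[0,-0.9,-0.5,0,0,0,255],[0,-0.9,-0.5,0,0,0,255],[0,0,0,0,0,0,255]]]'
python3 - <<'E'
from h import *
st()
s=vision.snapshot('wrist'); save(s,'w4'); nut(s); cv2.imwrite('pics/w4c.png',np.hstack([cv2.imread('pics/nn.png')[:,400:],cv2.resize(s['color'][250:400,400:640,::-1],None,fx=2,fy=2,interpolation=cv2.INTER_CUBIC)]))
E
```

```text
clock: 11.6
position: [0.4185, -0.0922, 0.3701]
eef_rot: [0.27, 3.126, -0.003]
contact_force: [0.6, 0.1, -1.3]
gripper_width: 0.214
t 11.6 pos [ 0.4185 -0.0922  0.3701] rot [ 2.700e-01  3.126e+00 -3.000e-03] F [ 0.6  0.1 -1.3] T [0.03 0.03 0.  ] w 0.214
nut p 0.84 2434 [0.5233 0.0732 0.0975] top 846 [0.5274 0.0764 0.1061] mid [0.5284 0.0767 0.1059]
rect [527.8  77. ] [26.2 25.6] 21.4[ WARN:0@2.460] global loadsave.cpp:275 findDecoder imread_('pics/nn.png'): can't open/read file: check file path/integrity
Traceback (most recent call last):
TypeError: 'NoneType' object is not subscriptable
```

View pics/w4.png

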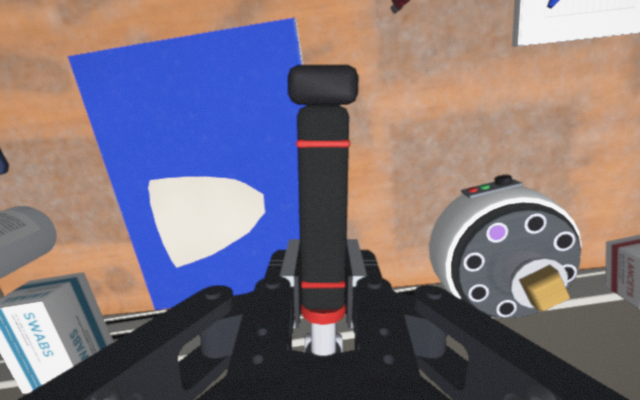

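```bash
cat > fit.py <<'E'
from h import *
from scipy.optimize import minimize
s=vision.snapshot('wrist'); P=cloud(s); im=s['color'].astype(int)
q=nets.silhouettes('rotor_nut',s)[0]['region']
g=(im[:,:,0]-im[:,:,2]>50)&cv2.dilate(q.astype(np.uint8),np.ones((9,9))).astype(bool)
g=cv2.morphologyEx(g.astype(np.uint8),cv2.MORPH_OPEN,np.ones((3,3)))
n,l,sts,_=cv2.connectedComponentsWithStats(g); g=(l==1+np.argmax(sts[1:,4]))
for z0 in (.104,.105,.1055):
    Y=P[g&(P[:,:,2]>z0)&(P[:,:,2]<.112)]; r=cv2.minAreaRect((Y[:,:2]*1000).astype(np.float32)); print(z0,len(Y),np.round(Y.mean(0),4),np.round(r[0],1),np.round(r[1],1),round(r[2],1))
f=200/np.tan(np.radians(s['vertical_fov'])/2)
def proj(X):
    c=(X-s['pose'][:3,3])@s['pose'][:3,:3]; return np.stack([s['cx']+f*c[:,0]/-c[:,2], s['cy']-f*c[:,1]/-c[:,2]],-1)
def model(p):
    x,y,a=p; c,sn=np.cos(a),np.sin(a); V=[]
    for h,z in ((14,.09),(14,.1),(11,.106)):
        for i,j in ((1,1),(1,-1),(-1,-1),(-1,1)): V.append([x+(i*h*c-j*h*sn)/1000,y+(i*h*sn+j*h*c)/1000,z])
    return proj(np.array(V))
def mask(p,S=4):
    h=cv2.convexHull((model(p)*S).astype(np.int32)); m=np.zeros((400*S,640*S),np.uint8); cv2.fillConvexPoly(m,h,1); return cv2.resize(m.astype(np.float32),(640,400),interpolation=cv2.INTER_AREA)
gf=g.astype(float)
best=None
for a0 in np.radians([-40,-25,-10,5,20,35]):
    r=minimize(lambda p:np.abs(mask((p[0],p[1],p[2]))-gf).sum(),[.524,.077,a0],method='Nelder-Mead',options=dict(initial_simplex=[[.524,.077,a0],[.53,.077,a0],[.524,.084,a0],[.524,.077,a0+.2]],xatol=1e-4,fatol=.1))
    print(np.round(r.x[:2],4),round(np.degrees(r.x[2]),1),r.fun,g.sum())
    if best is None or r.fun<best.fun: best=r
b=model(best.x); r0,c0=int(b[:,1].mean()),int(b[:,0].mean()); K=8
crop=cv2.resize(s['color'][r0-35:r0+35,c0-45:c0+45,::-1],None,fx=K,fy=K,interpolation=cv2.INTER_CUBIC)
for i in (0,4,8): cv2.polylines(crop,[((b[i:i+4]-[c0-45,r0-35]+.5)*K).astype(np.int32)],True,(0,0,255) if i==8 else (0,255,0),1)
cv2.imwrite('pics/fit.png',crop)
# rotor centre check: ring on top of rotor
for n in ['centrifuge']:
    k=nets.silhouettes(n,s)[0]['region']; X=P[k&(s['depth']>0)]; Y=X[(X[:,2]>.06)&(X[:,2]<.068)]
    (cx,cy),rr=cv2.minEnclosingCircle((Y[:,:2]*1000).astype(np.float32)); print('rotor circ',cx,cy,rr)
E
python3 fit.py
```

```text
0.104 811 [0.5277 0.0768 0.1062] [528.4  77.3] [25.7 25. ] 20.2
0.105 731 [0.5281 0.0773 0.1063] [528.4  77.6] [24.8 23.8] 20.8
0.1055 666 [0.5282 0.0774 0.1065] [528.4  77.5] [24.7 23.3] 20.1
[0.5346 0.082 ] -60.5 476.875 1002
[0.5353 0.0827] -59.8 477.8125 1002
[0.5343 0.0819] 29.8 476.9375 1002
[0.5347 0.0824] 30.9 476.625 1002
[0.5349 0.0822] 30.9 475.3125 1002
[0.5328 0.0809] 30.7 483.3125 1002
rotor circ 528.396728515625 77.28266143798828 56.845115661621094
```

View pics/fit.png

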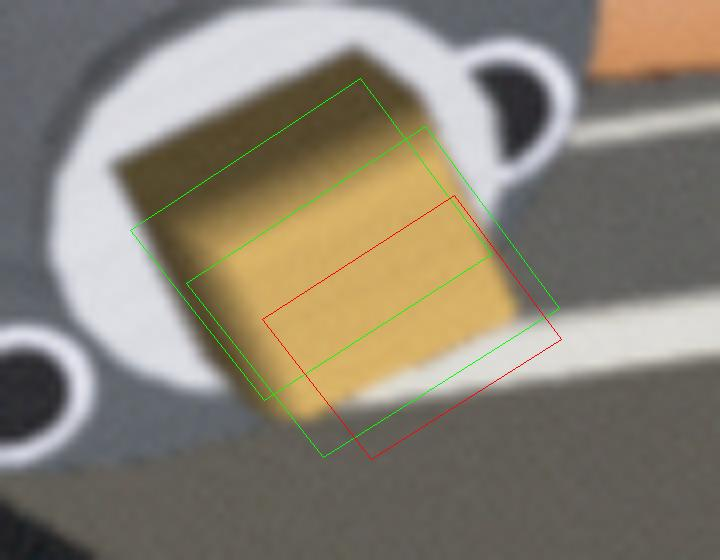

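```bash
sed -i 's/im\[:,:,2\]>50/im[:,:,2]>22/; s/initial_simplex=\[\[.524,.077,a0\],\[.53,.077,a0\],\[.524,.084,a0\],\[.524,.077,a0+.2\]\]/initial_simplex=[[.528,.077,a0],[.531,.077,a0],[.528,.08,a0],[.528,.077,a0+.2]]/; s/\[-40,-25,-10,5,20,35\]/[10,20,30]/' fit.py; python3 fit.py
```

```text
0.104 814 [0.5277 0.0768 0.1062] [528.   77.2] [25.9 25.1] 23.1
0.105 735 [0.528  0.0772 0.1064] [528.4  77.3] [24.5 24.3] 21.6
0.1055 653 [0.5282 0.0773 0.1065] [528.5  77.1] [24.5 23.9] 21.6
[0.5307 0.0798] 23.3 81.75 1438
[0.5308 0.0795] 23.8 77.625 1438
[0.5308 0.0798] 22.4 77.75 1438
rotor circ 528.4607543945312 76.84129333496094 57.085906982421875
```

View pics/fit.png

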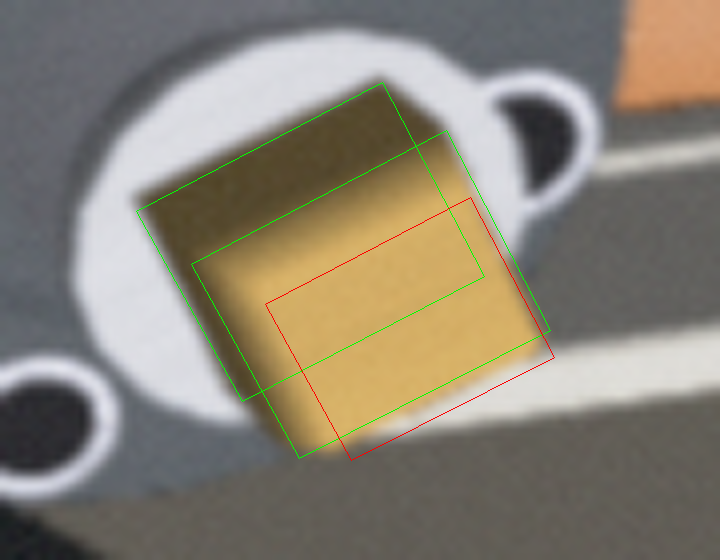

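```bash
python3 -m handwheel '[[[0,0,0,0,0,-0.95,255],[0,0,0,0,0,-0.95,255],[0,0,0,0,0,-0.95,255],[0,0,0,0,0,-0.95,255],[0,0,0,0,0,-0.95,255],[0,0,0,0,0,-0.95,255],[0,0,0,0,0,-0.95,255],[0,0,0,0,0,-0.4,255],[-0.525,0.766,0.4,0,0,0,255],[-0.525,0.766,0.4,0,0,0,255]]]'
python3 -m handwheel '[[[-0.525,0.766,0.4,0,0,0,255],[-0.525,0.766,0.4,0,0,0,255],[-0.525,0.766,0.4,0,0,0,255],[-0.525,0.766,0.4,0,0,0,255],[0,0,0,0,0,0,255]]]'
python3 - <<'E'
from h import *
o=st(); r=R.from_rotvec(o['eef_rot']).as_matrix(); print('yaw',np.degrees(np.arctan2(r[1,0],r[0,0])),np.round(r[:,0],4),np.round(o['joint_positions'],2))
for c in ['side','wrist']:
    s=vision.snapshot(c); save(s,c+'5')
a=cv2.imread('pics/side5.png')[150:270,230:390]
cv2.imwrite('pics/c5.png',np.hstack([cv2.resize(a,(533,400),interpolation=cv2.INTER_CUBIC),cv2.resize(cv2.imread('pics/wrist5.png')[100:400,220:420],(267,400))]))
E
```

```text
clock: 13.0
position: [0.4278, -0.0441, 0.3483]
eef_rot: [-0.614, 3.08, -0.0]
contact_force: [0.7, -0.1, -1.7]
gripper_width: 0.214
clock: 13.5
position: [0.4465, 0.0486, 0.3071]
eef_rot: [0.62, -3.078, -0.002]
contact_force: [-0.9, -0.6, -1.9]
gripper_width: 0.21
t 13.5 pos [0.4465 0.0486 0.3071] rot [ 6.200e-01 -3.078e+00 -2.000e-03] F [-0.9 -0.6 -1.9] T [-0.03  0.05  0.03] w 0.21
yaw -157.21027641345842 [-0.9219 -0.3873  0.0018] [ 0.01  0.24  1.89  0.    1.01 -1.96]
```

View pics/c5.png

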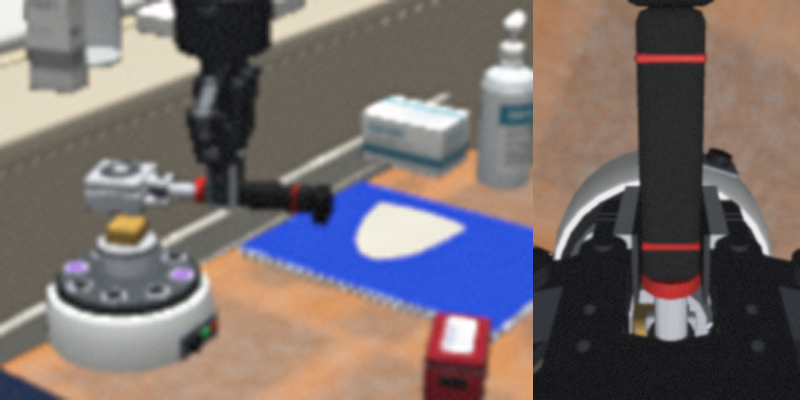

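```bash
python3 -m handwheel '[[[0.05,-0.17,0,0,0,0,255],[0,0,0.3,0,0,0,255],[0,0,0.3,0,0,0,255],[0,0,0.2,0,0,0,255],[0,0,0,0,0,0,255]]]'; python3 -c "
from h import *;st()
s=vision.snapshot('scene');save(s,'scene6');a=s['color'][180:250,210:330,::-1]
s=vision.snapshot('side');b=s['color'][160:260,230:370,::-1]
cv2.imwrite('pics/c6.png',np.hstack([cv2.resize(x,(400,260),interpolation=cv2.INTER_CUBIC) for x in (a,b)]))"
```

```text
clock: 14.1
position: [0.4465, 0.0415, 0.2875]
eef_rot: [0.614, -3.079, -0.001]
contact_force: [-0.9, 0.3, -1.8]
gripper_width: 0.213
t 14.1 pos [0.4465 0.0415 0.2875] rot [ 6.140e-01 -3.079e+00 -1.000e-03] F [-0.9  0.3 -1.8] T [-0.05  0.04 -0.05] w 0.213
```

View pics/c6.png

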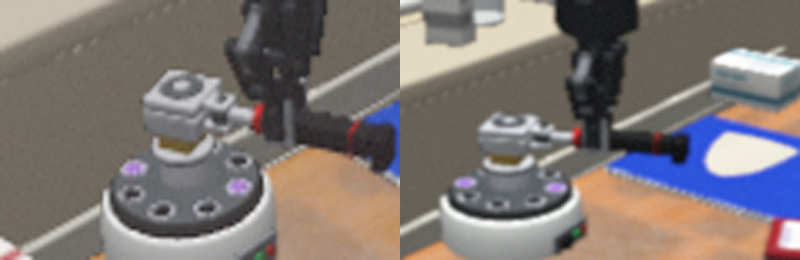

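```bash
python3 -m handwheel '[[[0,0,0,0,0,0,255],[0,0,0,0,0,0,255]]]'
python3 - <<'E'
from h import *
for c in ['scene','side']:
    s=vision.snapshot(c); P=cloud(s)
    for n in ['wrench','rotor_nut','centrifuge']:
        q=nets.silhouettes(n,s)
        if not q: continue
        X=P[q[0]['region']&(s['depth']>0)]
        if n=='wrench': 
            Y=X[(X[:,0]>.495)]; T=Y[Y[:,2]>np.percentile(Y[:,2],60)]
            r=cv2.minAreaRect((T[:,:2]*1000).astype(np.float32)); print(c,'head top',len(T),np.round(np.median(T[:,2]),4),np.round(T.mean(0),4),np.round(r[0],1),np.round(r[1],1),round(r[2],1))
        else:
            Y=X[(X[:,2]>.06)&(X[:,2]<.068)] if n=='centrifuge' else X; 
            (a,b),rr=cv2.minEnclosingCircle((Y[:,:2]*1000).astype(np.float32)); print(c,n,len(Y),np.round(Y.mean(0),4),'circ',np.round([a,b,rr],1))
E
```

```text
clock: 14.4
position: [0.4471, 0.0419, 0.2887]
eef_rot: [-0.615, 3.08, -0.0]
contact_force: [0.5, -0.5, -3.0]
gripper_width: 0.209
scene head top 150 0.1353 [0.5233 0.0793 0.1352] [521.7  75.8] [57.6 45.3] 26.3
scene centrifuge 367 [0.5184 0.0854 0.0619] circ [526.6  80.2  57. ]
side head top 112 0.1362 [0.5212 0.0781 0.136 ] [518.3  73.3] [55.6 44.3] 19.5
```

```bash
python3 -m handwheel '[[[-0.03,0.08,0,0,0,0,255],[0,0,0.1,0,0,0,255],[0,0,0.1,0,0,0,255],[0,0,0.1,0,0,0,255],[0,0,0,0,0,0,255]]]'; python3 -c "
from h import *;st()"
```

```text
clock: 15.3
position: [0.4469, 0.0439, 0.2806]
eef_rot: [0.615, -3.08, 0.0]
contact_force: [-0.4, -0.6, -3.0]
gripper_width: 0.213
t 15.3 pos [0.4469 0.0439 0.2806] rot [ 0.615 -3.08   0.   ] F [-0.4 -0.6 -3. ] T [-0.06  0.04 -0.02] w 0.213
```

```bash
python3 -m handwheel '[[[0,0,0.12,0,0,0,255],[0,0,0.12,0,0,0,255],[0,0,0,0,0,0,255]]]'; python3 -m handwheel '[[[0,0,0.1,0,0,0,255],[0,0,0.06,0,0,0,255],[0,0,0,0,0,0,255]]]'; python3 -c "
from h import *;st()"
```

```text
clock: 15.6
position: [0.4469, 0.0439, 0.2746]
eef_rot: [0.615, -3.08, 0.0]
contact_force: [-0.0, -0.1, -2.1]
gripper_width: 0.212
clock: 15.9
position: [0.4469, 0.0439, 0.2711]
eef_rot: [-0.616, 3.081, -0.0]
contact_force: [-0.7, -0.5, 1.4]
gripper_width: 0.216
t 15.9 pos [0.4469 0.0439 0.2711] rot [-0.616  3.081 -0.   ] F [-0.7 -0.5  1.4] T [-0.12 -0.01 -0.07] w 0.216
```

```bash
python3 -m handwheel '[[[0,0,0.05,0,0,0,255],[0,0,0,0,0,0,255],[0,0,0,0,0,0,255]]]'; python3 -c "
from h import *;st()
s=vision.snapshot('scene');a=s['color'][180:250,210:330,::-1];cv2.imwrite('pics/c7.png',cv2.resize(a,(480,280),interpolation=cv2.INTER_CUBIC))
P=cloud(s);q=nets.silhouettes('wrench',s)[0]['region'];X=P[q&(s['depth']>0)];Y=X[X[:,0]>.495];print(np.percentile(Y[:,2],[60,75,90]))"
```

```text
clock: 16.2
position: [0.4468, 0.0439, 0.2704]
eef_rot: [-0.615, 3.08, -0.0]
contact_force: [-3.0, -1.7, 6.7]
gripper_width: 0.216
t 16.2 pos [0.4468 0.0439 0.2704] rot [-0.615  3.08  -0.   ] F [-3.  -1.7  6.7] T [-0.07  0.07 -0.04] w 0.216
[0.11543278 0.11717787 0.11860999]
```

View pics/c7.png

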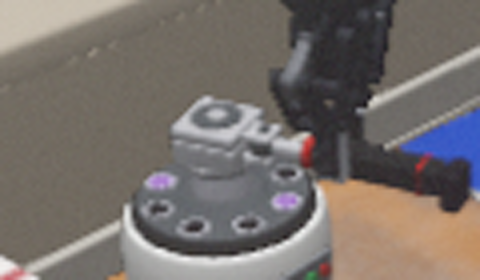

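```bash
cat > f.py <<'E'
from h import *
F=[];o=env.observe()
r=R.from_rotvec(o['eef_rot']).as_matrix(); f=r.T@o['contact_force']; t=r.T@o['torque']
print('t %.2f yaw %.4f'%(o['clock'],np.arctan2(r[1,0],r[0,0])%(2*np.pi)),'F tool',np.round(f,1),'T tool',np.round(t,2),'pos',np.round(o['position'],4))
E
python3 f.py
python3 -m handwheel '[[[-0.003,0.142,0,0,0,0.5,255],[-0.003,0.142,0,0,0,0.5,255],[-0.003,0.142,0,0,0,0.5,255],[-0.003,0.142,0,0,0,0.5,255]]]' >/dev/null; python3 f.py
python3 -m handwheel '[[[-0.003,0.142,0,0,0,0.5,255],[-0.003,0.142,0,0,0,0.5,255],[-0.003,0.142,0,0,0,0.5,255]]]' >/dev/null; python3 f.py
```

```text
t 16.30 yaw 3.5360 F tool [ 3.9 -0.2 -7.2] T tool [0.02 0.06 0.03] pos [0.4468 0.0439 0.2704]
t 16.70 yaw 3.3750 F tool [ 1.9 -3.2 -4.3] T tool [ 0.64 -0.11  0.07] pos [0.4432 0.0571 0.2705]
t 17.00 yaw 3.2550 F tool [ 0.1 -4.6 -4.3] T tool [ 0.77 -0.23  0.05] pos [0.4414 0.0675 0.2705]
```

```bash
python3 -m handwheel '[[[-0.003,0.142,0,0,0,0.5,255],[-0.003,0.142,0,0,0,0.5,255]]]' >/dev/null; python3 f.py
python3 -m handwheel '[[[-0.003,0.142,0,0,0,0.5,255]]]' >/dev/null; python3 f.py
```

```text
t 17.20 yaw 3.1751 F tool [ 0.4 -4.9 -4.7] T tool [ 0.79 -0.25  0.1 ] pos [0.4409 0.0746 0.2705]
t 17.30 yaw 3.1351 F tool [ 0.6 -5.  -4.3] T tool [ 0.84 -0.33  0.12] pos [0.4408 0.0781 0.2704]
```

```bash
python3 -m handwheel '[[[-0.003,0.142,0,0,0,0.5,255]]]' >/dev/null; python3 f.py
python3 -m handwheel '[[[-0.003,0.142,0,0,0,0.5,255]]]' >/dev/null; python3 f.py
```

```text
t 17.40 yaw 3.0951 F tool [ 0.5 -3.9 -4.1] T tool [ 0.89 -0.34  0.08] pos [0.4409 0.0816 0.2705]
t 17.50 yaw 3.0551 F tool [ 1.8 -4.9 -4.9] T tool [ 0.91 -0.44  0.15] pos [0.4412 0.0852 0.2704]
```

```bash
python3 -m handwheel '[[[-0.003,0.142,0,0,0,0.5,255]]]' >/dev/null; python3 f.py
```

```text
t 17.60 yaw 3.0151 F tool [ 1.3 -5.5 -3.1] T tool [ 0.89 -0.36  0.14] pos [0.4415 0.0887 0.2704]
```

```bash
python3 -m handwheel '[[[-0.003,0.142,0,0,0,0.5,255]]]' >/dev/null; python3 f.py
python3 -m handwheel '[[[-0.003,0.142,0,0,0,0.5,255]]]' >/dev/null; python3 f.py
```

```text
t 17.70 yaw 2.9751 F tool [-0.9 -6.  -3.9] T tool [ 0.93 -0.56  0.17] pos [0.4421 0.0922 0.2704]
t 17.80 yaw 2.9351 F tool [-1.4 -6.1 -4. ] T tool [ 0.94 -0.5   0.15] pos [0.4427 0.0956 0.2704]
```

```bash
echo "print('Mnut %.2f Mhinge %.2f'%(-f[1]*.0885-t[2],-f[1]*.0545-t[2]))">>f.py
python3 -m handwheel '[[[-0.003,0.142,0,0,0,0.5,255]]]' >/dev/null; python3 f.py
python3 -m handwheel '[[[-0.003,0.142,0,0,0,0.5,255]]]' >/dev/null; python3 f.py
```

```text
t 17.90 yaw 2.8951 F tool [-1.  -5.7 -3. ] T tool [ 0.94 -0.57  0.17] pos [0.4435 0.0991 0.2704]
Mnut 0.34 Mhinge 0.14
t 18.00 yaw 2.8552 F tool [-1.3 -6.1 -4.7] T tool [ 0.93 -0.61  0.18] pos [0.4445 0.1025 0.2704]
Mnut 0.36 Mhinge 0.15
```

```bash
python3 -m handwheel '[[[-0.003,0.142,0,0,0,0.5,255]]]' >/dev/null; python3 f.py
python3 -m handwheel '[[[-0.003,0.142,0,0,0,0.5,255]]]' >/dev/null; python3 f.py
```

```text
t 18.10 yaw 2.8164 F tool [-1.4 -9.2 -4.6] T tool [ 1.65 -0.8  -0.14] pos [0.4453 0.1055 0.2704]
Mnut 0.95 Mhinge 0.64
t 18.20 yaw 2.7772 F tool [ -4.  -12.5  -5. ] T tool [ 2.16 -1.1   0.05] pos [0.4463 0.1083 0.2703]
Mnut 1.06 Mhinge 0.63
```

```bash
python3 -m handwheel '[[[-0.002,0.087,0,0,0,0.5,255]]]' >/dev/null; python3 f.py
python3 -m handwheel '[[[-0.002,0.087,0,0,0,0.5,255]]]' >/dev/null; python3 f.py
python3 - <<'E'
from h import *
s=vision.snapshot('wrist'); save(s,'w8'); P=cloud(s)
X=P[nets.silhouettes('wrench_grip',s)[0]['region']&(s['depth']>0)]; X=X[(X[:,2]>.112)&(X[:,2]<.125)]
o=env.observe(); r=R.from_rotvec(o['eef_rot']).as_matrix(); L=(X-o['position'])@r
L=L[np.abs(L[:,1])<.02]; xs=np.arange(.0,.075,.006); m=[(x,(L[(L[:,0]>x)&(L[:,0]<x+.006),1])) for x in xs]
m=[(x,np.percentile(a,[2,98]).mean()) for x,a in m if len(a)>20]; m=np.array(m); print(np.round(m.T,4)); print('handle rel tool (rad)',np.polyfit(*m.T,1))
E
```

```text
t 18.30 yaw 2.7373 F tool [ -3.5 -10.6  -5.1] T tool [ 1.8  -1.06 -0.11] pos [0.4471 0.1102 0.2702]
Mnut 1.05 Mhinge 0.68
t 18.40 yaw 2.6972 F tool [ -4.5 -11.1  -5.7] T tool [ 1.71 -1.09 -0.15] pos [0.448  0.1121 0.2702]
Mnut 1.13 Mhinge 0.75
[[0.     0.006  0.012  0.018  0.024  0.03   0.036  0.042  0.048  0.054
  0.06   0.066  0.072 ]
 [0.001  0.0009 0.0009 0.0006 0.0008 0.0008 0.0008 0.0007 0.0008 0.0007
  0.0007 0.0008 0.0007]]
handle rel tool (rad) [-0.0022119   0.00088104]
```

```bash
python3 -m handwheel '[[[-0.001,0.043,0,0,0,0.25,255],[0,0,0,0,0,0,255],[0,0,0,0,0,0,255]]]' >/dev/null; python3 f.py
python3 - <<'E'
from h import *
s=vision.snapshot('scene'); save(s,'s9'); P=cloud(s)
X=P[nets.silhouettes('wrench',s)[0]['region']&(s['depth']>0)]
H=X[(np.hypot(X[:,0]-.528,X[:,1]-.078)<.036)&(X[:,2]>.1155)&(X[:,2]<.122)]; H=H[np.hypot(H[:,0]-.528,H[:,1]-.078)<.034]
r=cv2.minAreaRect((H[:,:2]*1000).astype(np.float32)); print(len(H),np.round(r[0],1),np.round(r[1],1),r[2])
c=s['color'][180:250,210:330,::-1]; cv2.imwrite('pics/c9.png',cv2.resize(c,(720,420),interpolation=cv2.INTER_CUBIC))
E
```

```text
t 18.80 yaw 2.6789 F tool [-4.  -9.6 -5.7] T tool [ 1.66 -1.11 -0.19] pos [0.4484 0.113  0.2702]
Mnut 1.04 Mhinge 0.71
52 [523.3  86. ] [55.4 27.9] 20.268638610839844
```

```bash
python3 -m handwheel '[[[-0.002,-0.087,0,0,0,-0.5,255],[-0.002,-0.087,0,0,0,-0.5,255],[-0.002,-0.087,0,0,0,-0.5,255],[-0.002,-0.087,0,0,0,-0.5,255],[0,0,0,0,0,0,255]]]' >/dev/null; python3 f.py
python3 -m handwheel '[[[-0.003,-0.071,0,0,0,-0.25,255],[0,0,0,0,0,0,255]]]' >/dev/null; python3 f.py
```

```text
t 19.40 yaw 2.8374 F tool [-2.3 -9.5 -5.9] T tool [ 1.72 -0.81  0.43] pos [0.4452 0.1049 0.2703]
Mnut 0.40 Mhinge 0.08
t 19.60 yaw 2.8560 F tool [-0.8 -8.  -4.2] T tool [ 1.57 -0.69  0.58] pos [0.4447 0.1035 0.2703]
Mnut 0.13 Mhinge -0.14
```

```bash
python3 -m handwheel '[[[0,-0.06,0,0,0,0,255],[0,0,0,0,0,0,255]]]' >/dev/null; python3 f.py
python3 -m handwheel '[[[0,-0.05,0,0,0,0,255],[0,0,0,0,0,0,255]]]' >/dev/null; python3 f.py
```

```text
t 19.80 yaw 2.8557 F tool [-1. -6. -4.] T tool [ 1.07 -0.58  0.42] pos [0.4446 0.1028 0.2704]
Mnut 0.11 Mhinge -0.10
t 20.00 yaw 2.8559 F tool [-0.3 -2.7 -4.5] T tool [ 0.53 -0.56  0.24] pos [0.4444 0.1022 0.2704]
Mnut 0.01 Mhinge -0.09
```

```bash
python3 -m handwheel '[[[0,-0.04,0,0,0,0,255],[0,0,-0.1,0,0,0,255],[0,0,-0.2,0,0,0,255],[0,0,0,0,0,0,255]]]' >/dev/null; python3 f.py
python3 -m handwheel '[[[0,0,-0.25,0,0,0,255],[0,0,-0.3,0,0,0,255],[0,0,0,0,0,0,255]]]' >/dev/null; python3 f.py
```

```text
t 20.40 yaw 2.8563 F tool [-3.1 -1.1  1. ] T tool [ 0.09 -0.61 -0.05] pos [0.4443 0.1016 0.2775]
Mnut 0.15 Mhinge 0.11
t 20.70 yaw 2.8560 F tool [0.2 0.  2.3] T tool [-0.01  0.05 -0.  ] pos [0.4429 0.1016 0.2914]
Mnut -0.00 Mhinge 0.00
```

```bash
python3 -m handwheel '[[[0,0,-0.8,0,0,0,255],[0,0,-0.8,0,0,0,255],[-0.148,-0.928,0,0,0,0,255],[-0.148,-0.928,0,0,0,0,255],[-0.148,-0.928,0,0,0,0,255],[-0.148,-0.928,0,0,0,0,255],[-0.148,-0.928,0,0,0,0,255],[-0.148,-0.928,0,0,0,0,255],[-0.148,-0.928,0,0,0,0,255],[-0.148,-0.928,0,0,0,0,255]]]'
python3 -m handwheel '[[[-0.148,-0.928,0,0,0,0,255],[-0.148,-0.928,0,0,0,0,255],[-0.148,-0.928,0,0,0,0,255],[-0.148,-0.928,0,0,0,0,255],[-0.148,-0.928,0,0,0,0,255],[0,0,0,0,0,-0.73,255],[0,0,0,0,0,-0.73,255],[0,0,0.5,0,0,0,255],[0,0,0,0,0,0,255],[0,0,0,0,0,0,255]]]' >/dev/null; python3 f.py
python3 - <<'E'
from h import *
s=vision.snapshot('wrist'); save(s,'w10'); o=wrenchpose(s); lines(o['wrench'],np.radians(-9.7))
E
```

```text
clock: 21.7
position: [0.4185, -0.0855, 0.3306]
eef_rot: [-0.447, -3.108, -0.001]
contact_force: [1.0, -0.8, -1.5]
gripper_width: 0.214
t 22.70 yaw 2.9727 F tool [ 0.4 -0.4  1.5] T tool [-0.01 -0.04  0.06] pos [ 0.4041 -0.2011  0.3181]
Mnut -0.02 Mhinge -0.04
wrench p 0.74 13872 mean [ 0.3714 -0.1943  0.163 ] ax -9.52 z90 [0.1641 0.1657] rect [ 475.4 -213.4] [ 51.6 337. ] 80.7
 spot [(array([ 0.365 , -0.1965,  0.1624]), 0.91)]
wrench_grip p 0.89 14050 mean [ 0.3704 -0.1941  0.1618] ax -9.65 z90 [0.1641 0.1657] rect [ 422.9 -207.2] [ 57.8 242.7] 78.4
 spot [(array([ 0.3663, -0.1927,  0.1642]), 0.84)]
along [0.3478 0.4818]
 s-lo 0.007 mid -0.1291 wid 0.0245 z 0.1650
 s-lo 0.023 mid -0.1291 wid 0.0190 z 0.1643
 s-lo 0.038 mid -0.1289 wid 0.0194 z 0.1642
 s-lo 0.053 mid -0.1290 wid 0.0193 z 0.1641
 s-lo 0.068 mid -0.1289 wid 0.0196 z 0.1640
 s-lo 0.083 mid -0.1287 wid 0.0178 z 0.1641
 s-lo 0.098 mid -0.1289 wid 0.0186 z 0.1637
 s-lo 0.113 mid -0.1289 wid 0.0187 z 0.1572
 s-lo 0.128 mid -0.1289 wid 0.0192 z 0.1560
```

```bash
python3 -m handwheel '[[[0,0,0.9,0,0,0,255],[0,0,0.9,0,0,0,255],[0,0,0.9,0,0,0,255],[0,0,0.9,0,0,0,255],[0,0,0.9,0,0,0,255],[0,0,0.2,0,0,0,255],[0,0,0.1,0,0,0,255],[0,0,0,0,0,0,255],[0,0,0,0,0,0,255]]]' >/dev/null; python3 f.py
python3 -m handwheel '[[[0,0,0.08,0,0,0,255],[0,0,0.06,0,0,0,255],[0,0,0,0,0,0,255],[0,0,0,0,0,0,255]]]' >/dev/null; python3 f.py
```

```text
t 23.85 yaw 2.9729 F tool [-0.7 -0.5  2.6] T tool [0.03 0.02 0.03] pos [ 0.4052 -0.2018  0.1994]
Mnut 0.01 Mhinge -0.00
t 24.25 yaw 2.9728 F tool [0.1 0.1 2.7] T tool [-0.03  0.06  0.02] pos [ 0.4047 -0.2015  0.1951]
Mnut -0.03 Mhinge -0.02
```

```bash
python3 -m handwheel '[[[0,0,0.08,0,0,0,255],[0,0,0.08,0,0,0,255],[0,0,0,0,0,0,255],[0,0,0,0,0,0,255]]]' >/dev/null; python3 f.py
python3 -m handwheel '[[[0,0,0.06,0,0,0,255],[0,0,0,0,0,0,255],[0,0,0,0,0,0,255]]]' >/dev/null; python3 f.py
```

```text
t 24.65 yaw 2.9728 F tool [-0.3 -0.7  2.2] T tool [-0.02  0.06  0.03] pos [ 0.4046 -0.2015  0.1908]
Mnut 0.03 Mhinge 0.00
t 24.95 yaw 2.9728 F tool [ 0.  -0.1  1.5] T tool [-0.   -0.02 -0.02] pos [ 0.4048 -0.2016  0.1895]
Mnut 0.03 Mhinge 0.03
```

```bash
python3 -m handwheel '[[[0,0,0.05,0,0,0,255],[0,0,0,0,0,0,255]]]' >/dev/null; python3 f.py
python3 -m handwheel '[[[0,0,0,0,0,0,200],[0,0,0,0,0,0,150],[0,0,0,0,0,0,80],[0,0,0,0,0,0,0],[0,0,0,0,0,0,0],[0,0,0,0,0,0,0],[0,0,0,0,0,0,0],[0,0,0,0,0,0,0]]]'
```

```text
t 25.15 yaw 2.9728 F tool [  2.5  -0.1 -11.8] T tool [-0.15  0.38  0.01] pos [ 0.4047 -0.2015  0.1893]
Mnut -0.01 Mhinge -0.01
clock: 25.95
position: [0.4047, -0.2016, 0.1881]
eef_rot: [-0.265, -3.13, -0.0]
contact_force: [-0.5, -0.1, 0.1]
gripper_width: 1.004
```

```bash
python3 -m handwheel '[[[0,0,-0.5,0,0,0,0],[0,0,-0.9,0,0,0,0],[0,0,-0.9,0,0,0,0],[0,0,-0.9,0,0,0,0],[0,0,-0.9,0,0,0,0],[0,0,-0.9,0,0,0,0],[0,0,-0.9,0,0,0,0],[0,0,-0.9,0,0,0,0],[0,0,0,0,0,0,0],[0,0,0,0,0,0,0]]]'
python3 - <<'E'
from h import *
s=vision.snapshot('wrist'); save(s,'w11'); o=wrenchpose(s); lines(o['wrench'],np.radians(-9.7))
P=cloud(s); F=P[nets.silhouettes('folder',s)[0]['region']&(s['depth']>0)]; r=cv2.minAreaRect((F[:,:2]*1000).astype(np.float32)); print('folder',np.round(r[0],1),np.round(r[1],1),r[2])
for n in ['lancet_box','swab_box']:
    print(n,[(np.round(x['centre'],3),round(x['p'],2)) for x in nets.spot_in(n,vision.snapshot('side'))[:1]])
E
```

```text
clock: 26.95
position: [0.4045, -0.2014, 0.3583]
eef_rot: [0.265, 3.13, -0.001]
contact_force: [-0.9, -0.2, -0.3]
gripper_width: 0.993
wrench p 0.77 5505 mean [ 0.4254 -0.2042  0.0346] ax -9.68 z90 [0.0355 0.0379] rect [ 417.7 -202.9] [ 45.7 193.6] 80.3
 spot []
wrench_grip p 0.61 2897 mean [ 0.3778 -0.1961  0.0344] ax -9.37 z90 [0.0352 0.0368] rect [ 387.  -198.1] [ 24.  131.6] 80.4
 spot [(array([ 0.3734, -0.1964,  0.034 ]), 0.63)]
along [0.3492 0.5421]
 s-lo 0.007 mid -0.1296 wid 0.0248 z 0.0358
 s-lo 0.023 mid -0.1300 wid 0.0192 z 0.0352
 s-lo 0.038 mid -0.1296 wid 0.0187 z 0.0353
 s-lo 0.053 mid -0.1296 wid 0.0190 z 0.0352
 s-lo 0.068 mid -0.1296 wid 0.0193 z 0.0352
 s-lo 0.083 mid -0.1296 wid 0.0195 z 0.0353
 s-lo 0.098 mid -0.1296 wid 0.0201 z 0.0349
 s-lo 0.113 mid -0.1296 wid 0.0189 z 0.0285
 s-lo 0.128 mid -0.1302 wid 0.0182 z 0.0290
 s-lo 0.143 mid -0.1296 wid 0.0437 z 0.0332
 s-lo 0.158 mid -0.1296 wid 0.0442 z 0.0367
 s-lo 0.173 mid -0.1296 wid 0.0449 z 0.0373
 s-lo 0.188 mid -0.1297 wid 0.0455 z 0.0365
folder [ 411.7 -204.2] [224.6 289.8] 88.49236297607422
lancet_box [(array([0.577, 0.264, 0.043]), 0.96)]
swab_box [(array([ 0.525, -0.388,  0.039]), 0.66)]
```

View pics/w11.png

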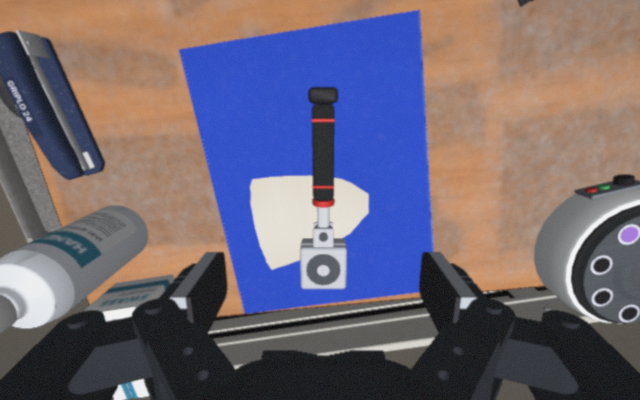

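The wrench lies flat and straight on the folder, with the head at pixel (323,265) and the end cap at (323,95). The gripper is open and clear, and the cartons haven't moved.

```bash
python3 -c "
from h import *;st();print(workorder.finish_job())"
```

```text
t 27.45 pos [ 0.4047 -0.2015  0.3578] rot [-2.65e-01 -3.13e+00 -1.00e-03] F [-0.1  0.5 -0.8] T [ 0.01  0.04 -0.01] w 0.997
the job is handed in; nothing more can be done
None
```

The nut is tightened, the wrench is back flat and straight on the blue folder, and I handed the job in at 27.5 s. The system gives no verdict, so success rests on my own checks.

- **Seating:** I gripped the handle about 88 mm from the head and lowered the wrench onto the nut. Contact came at the expected height, and the head's top measured about 118 mm, which means fully down.
- **Tightening:** The nut turned about 0.7 rad at a steady 0.35 N m, then came up tight. I bent the hinge to roughly 0.13–0.19 rad and held it for about 0.3 s. That angle comes from the hand's rotation and the hinge moment of about 0.7 N m. I could not see the hinge angle directly.
- **Laying back:** I eased the handle straight, lifted off and set the wrench down gently. The last image shows it level, straight within about 1 mm along its length, inside the folder's outline, and clear of the open gripper.
- **Cartons:** Both are where they started, within about 4 mm.

**Disagreements:**
- The nut's position differed by 2–3 mm between cameras; I used the middle value and the fit was clean.
- An attempt to measure the head's angle with the scene camera while it was bent was too coarse to use.
- The side force while the nut turned was 4–6 N, above the expected 3 N, because of a slight sideways strain in the grip.

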